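# Gauge two sawn spacer tubes for length and sort them

### The arm

A 6-joint arm with a two-finger parallel gripper is mounted at the origin on a cart in front of the work surface, level with it; the furniture and walls round the work are solid. World frame = base frame: x ahead of the robot, y to its left, z up, the work surface at z = 0. Lengths are in m, angles in rad, forces in N, time in s.
With the tool pointing down it reaches from about 0.35 to 0.85 m from the base axis. Payload 8.1 kg.
Tool frame: the origin (TCP) lies midway between the tips of the shut fingers; the grasp point (between the pads) lies 19 mm behind it; z points along the fingers, y is the line along which they close (so a half turn about z gives the same grasp; the last joint's range is limited). The gripper opens to 93 mm and grips with 3 to 60 N. Pads are 15 mm wide; open, the fingers measure 128 mm over their backs; the gripper's body (75 mm by 188 mm) begins 65 mm behind the grasp point.
Start: joints at [1.155, 0.13, 1.488, -0, 1.523, -0.085], TCP at [0.195, 0.567, 0.219] pointing down, gripper open.
Joint ranges: [-2.96, 2.96], [-0.89, 2.26], [0.02, 2.5], [-1.34, 4.48], [0, 2.73], [-2.66, 2.66]. Speed limits (rad/s): [2.39, 2.39, 2.79, 3.14, 3.14, 3.14].

### API

Orientations are given as a unit quaternion [x, y, z, w].
In Python, from bench import env gives the robot as it stands.
- The arm moves only by the shell command python3 -m crank 'ROWS' [FORCE]. ROWS is JSON, a list that holds one entry, the list of rows, each a list of 7 numbers: the shift along the tool's x, y, z normalised to -1 to 1, where 1 is 30 cm, then the turn, a rotation vector about the tool's x, y, z normalised to -1 to 1, where 1 is 360 degrees, then the closure, from 0 (fully open) to 1 (shut). In form: [[[x, y, z, wx, wy, wz, claw], ...]]. A call has exactly 5 rows; each row is the pose to reach, as a shift and turn from the pose commanded when the call began, along the tool's axes at that moment, turning the shorter way round; what a row does not reach only later rows make up. A row lasts 1/10 s, in which the tool goes at most 50 mm and 8.59 degrees, less where a joint would pass 70% of its speed; a pose out of reach is approached as far as the arm can. A call with a number of a shift or a turn outside -1 to 1 is refused whole. A call with a gripper value outside its range is refused whole. The fingers move at their own pace and stop on an object; FORCE is the grip in N (left out, the last holds). Time passes only in rows, so rows that repeat a pose let the fingers close, or fill a call up. It gives the time, the measured TCP pose, the force, the opening and the grip force at its end, in the units of the state.
- env.sense(): the state, without advancing time (a new reading comes with each control period).
- env.get_image(name): name is "scene" or "top" or "wrist"; returns a dict with "color" (384x512x3 uint8, blue, green, red), "range_z" (384x512 float32, m along the optical axis (not along the pixel's ray), 0 where there is no reading), "mtx" (3x3 intrinsics, pixels), "dist_coeffs" ([k1, k2, p1, p2, k3] as OpenCV has them; the pictures are not rectified), "pose" (4x4, takes a point from camera to world coordinates); the wrist camera has in their place "hand_eye" (4x4, takes a point from camera to tool coordinates, whose origin is the TCP and whose axes are the flange's). Camera axes: x right, y up, looking along -z (the intrinsics and any distortion apply to the point x, -y, -z); pixel columns grow to the right and rows downward; lengths in m; the calibration is good to about 2 mm. A picture is of the moment at which its call begins: read the wrist's pose just before it.
- env.finish_job(): hands the job in; it is judged then, once.
The state is a dict: "clock": time; "joint_positions": joint angles; "joint_velocities": joint speeds; "joint_efforts": joint torques, N m; "eef_pos": TCP position; "orientation": TCP orientation; "wrist_force": force on the tool from outside, world axes, zero at the start; "ft_torque": the same for the moment, N m; "gripper_width": opening from 0.0 (shut) to 1.0 (fully open); "finger_force": force on a finger pad.
Only numpy, scipy, OpenCV 4.12 (cv2) and the standard library are available. Lean on these libraries where they do the work, as an engineer would, in place of code of your own. Each camera call takes 0.05 s, during which the arm holds its last target. There are 200 camera calls.

### The job

The two sawn tube spacers look alike, but the saw may have left one too long: try each in turn in the gap gauge, sliding it level along the bed from the robot's side towards the space between the two blocks, without forcing it. A spacer that slides right in to the middle of the blocks is good: push it fully home on the spigot of the welding jig; one that stops against the block noses goes flat into the red rework tray. Put the first spacer away before you try the second, let go of both, and leave the tape measure and the soapstone holder where they are.

Things in the scene. Friction and masses are not known exactly. Their poses are not given: they have to be found in the camera images.
- spacer_a: dark grey square steel tube with bright sawn ends, open bore, outside 40 x 40 mm, bore 34 x 34 mm, nominally 100 mm long (a bad cut is up to 8 mm longer), 0.33 kg. Origin: middle of its underside as it lies; x along the tube, z up. Grasp across its 40 mm width
- spacer_b: the second such tube, same description as spacer_a
- spacer_a_mid (a point): centre of spacer_a, on the tube's axis, 20 mm above its underside
- spacer_b_mid (a point): centre of spacer_b, on the tube's axis, 20 mm above its underside
- gauge: gap gauge for length: bright steel bed plate 120 (x) x 152 (y) x 12 mm, fixed, carrying two dark steel blocks. Origin: centre of the bed's underside; -x is the robot's side. A spacer is offered with the tube along the gauge's y, its ends towards the blocks, and slid along +x on the bed to the middle at x = 0, its centre 32 mm above the origin
- gauge_gap (a point): middle of the gap between the blocks, on the bed's top surface. The gap is 102.4 mm wide in the gauge's y
- gauge_block_left: dark steel block on the gauge, 60 (x) x 22 (y) x 30 mm high, both ends rounded to noses of 11 mm radius; its inner face is at gauge y = +51.2 mm. Origin: centre of its underside, on the bed; axes as the gauge
- gauge_block_right: the same block on the other side, inner face at gauge y = -51.2 mm
- jig: welding jig, fixed: blue foot (x = -25 to +55 mm, 10 mm high) and upright steel end plate 66 mm wide, 115 mm high, with a level square spigot, 28 x 28 mm, 73 mm long, along the jig's -x (towards the robot). Origin: at bench level under the plate's front face, below the spigot. A 100 mm spacer fully home has its end on that face and its centre at jig x = -50 mm
- spigot_tip (a point): centre of the spigot's free end, on its axis, which is level and 85 mm above the bench; its last 11 mm is a cone
- rework_tray: red painted steel rework tray fixed to the bench, 160 (x) x 114 (y) x 28 mm high, walls and floor 3 mm. Origin: centre of its underside
- tape_measure: yellow and black tape measure, 64 x 77 x 38 mm, a bystander. Origin: centre of its underside
- soapstone: slim grey soapstone holder, 14 x 128 x 11 mm, a bystander. Origin: centre of its underside

How it is judged:
By the outcome, as a careful person would: the job done as asked, in the order asked, and still so for the second after the job is handed in, with the robot touching nothing.
It also fails if it takes over 72 s, if anything falls off the work surface, if the arm or the gripper's body presses on something with over 40 N, if the wrist force passes 120 N, or if a joint passes its speed limit or range.

## Working session

There is one attempt and no reset: what is moved stays moved. The work goes in short steps, Python scripts to look and compute and a shell command to move; the robot and the scene stay as the last step left them, time stands still between calls to the robot, and variables do not carry over. Pictures are saved under pics/ and viewed, at most 10 in all, crops included, and the job is handed in when it is done.

```bash
ls; mkdir -p pics; cat > h.py <<'E'
import numpy as np,cv2,pickle
from bench import env
def grab(names=("scene","top")):
    d={}
    for n in names:
        s=env.sense(); d[n]=env.get_image(n)
        if n=="wrist":
            from scipy.spatial.transform import Rotation as R
            T=np.eye(4);T[:3,:3]=R.from_quat(s["orientation"]).as_matrix();T[:3,3]=s["eef_pos"]
            d[n]["pose"]=T@np.array(d[n]["hand_eye"])
    return d
def ray(im,uv):
    p=cv2.undistortPoints(np.array(uv,float).reshape(-1,1,2),np.array(im["mtx"],float),np.array(im["dist_coeffs"],float)).reshape(-1,2)
    P=np.array(im["pose"]); d=np.c_[p[:,0],-p[:,1],-np.ones(len(p))]@P[:3,:3].T
    return P[:3,3],d
def onz(im,uv,z):
    o,d=ray(im,uv); z=np.asarray(z); return o+d*((z-o[2])/d[:,2])[:,None]
def depth(im,uv):
    o,d=ray(im,uv); r=np.array([im["range_z"][int(round(v)),int(round(u))] for u,v in uv]); return o+d*r[:,None]
def tri(imgs,uvs):
    A=np.zeros((3,3));b=np.zeros(3)
    for im,uv in zip(imgs,uvs):
        o,d=ray(im,[uv]);d=d[0]/np.linalg.norm(d[0]);M=np.eye(3)-np.outer(d,d);A+=M;b+=M@o
    return np.linalg.solve(A,b)
E
python3 - <<'E'
from h import *
d=grab(("scene","top","wrist"));pickle.dump(d,open("d0.pkl","wb"))
for n in d:
    print(n,np.round(d[n]["pose"],3).tolist(),np.round(d[n]["mtx"],1).tolist(),d[n]["dist_coeffs"])
    cv2.imwrite(f"pics/{n}0.png",cv2.resize(d[n]["color"],(800,600),interpolation=cv2.INTER_CUBIC))
print(env.sense())
E
```

```text
pics
scene [[0.648, 0.542, -0.535, -0.01], [-0.762, 0.465, -0.452, -0.255], [0.004, 0.7, 0.714, 0.763], [0.0, 0.0, 0.0, 1.0]] [[452.3, 0.0, 252.9], [0.0, 452.3, 195.7], [0.0, 0.0, 1.0]] [-0.08606953  0.          0.          0.          0.        ]
top [[0.029, 0.992, -0.123, 0.409], [-1.0, 0.029, 0.0, 0.19], [0.004, 0.123, 0.992, 0.93], [0.0, 0.0, 0.0, 1.0]] [[395.2, 0.0, 257.4], [0.0, 395.2, 192.7], [0.0, 0.0, 1.0]] [-0.01477111  0.          0.          0.          0.        ]
wrist [[0.324, -0.912, -0.252, 0.125], [0.946, 0.312, 0.089, 0.591], [-0.002, -0.267, 0.964, 0.384], [0.0, 0.0, 0.0, 1.0]] [[325.3, 0.0, 257.8], [0.0, 325.3, 189.0], [0.0, 0.0, 1.0]] [-0.05791111  0.          0.          0.          0.        ]
{'clock': 0.15, 'joint_positions': array([ 1.15458817e+00,  1.30997978e-01,  1.48905982e+00,  4.74639953e-05,
        1.52299310e+00, -8.54181485e-02]), 'joint_velocities': array([ 3.22603092e-06, -1.05788843e-03, -1.46118745e-03, -3.16639497e-04,
        8.50193398e-04, -4.91604918e-05]), 'joint_efforts': array([ 2.65990802e-04, -5.60484695e+01, -4.92328906e+01,  7.68801919e-02,
        3.07596812e-02, -6.58006343e-05]), 'eef_pos': array([0.19466371, 0.56706796, 0.21780542]), 'orientation': array([ 1.64643047e-01,  9.86352946e-01, -7.00424763e-04, -2.03924304e-04]), 'wrist_force': array([-0.0328626 ,  0.37826888, -0.36039758]), 'ft_torque': array([0.02751791, 0.01642257, 0.0560819 ]), 'finger_force': 0.0, 'gripper_width': 0.9993642981953664}
```

View pics/top0.png

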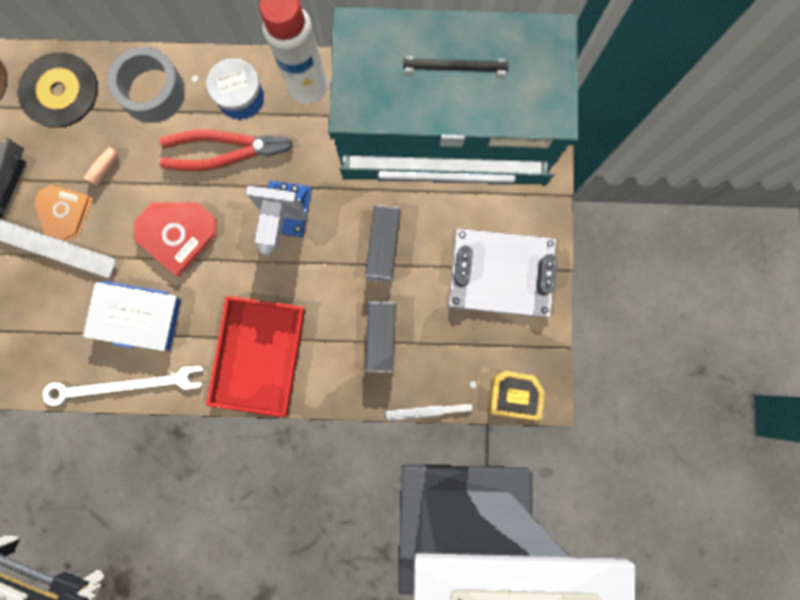

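View pics/scene0.png

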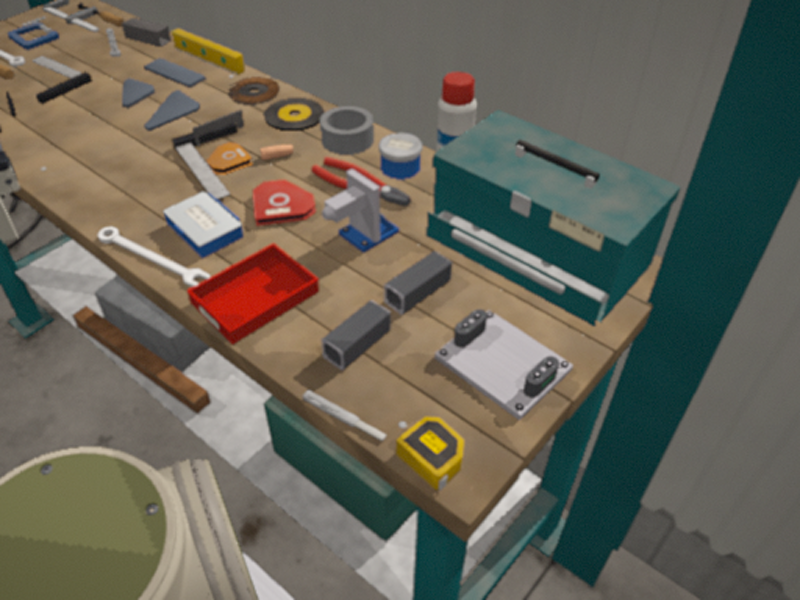

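The top view shows the spacers at about (383,243) and (380,337), the gauge plate at (503,272) with its blocks at (463,266) and (547,273), the jig spigot tip near (265,245), and the tray at (256,356). The scene view agrees. The toolbox stands close beyond the gauge. Next come enlarged crops and depth measurements.

```bash
python3 - <<'E'
from h import *
d=pickle.load(open("d0.pkl","rb"))
t=d["top"]["color"][115:275,130:360];s=d["scene"]["color"][95:295,190:390]
cv2.imwrite("pics/tc.png",cv2.resize(t,(800,557),interpolation=cv2.INTER_CUBIC))
cv2.imwrite("pics/sc.png",cv2.resize(s,(600,600),interpolation=cv2.INTER_CUBIC))
# clouds
for n in ("top","scene"):
    im=d[n];v,u=np.mgrid[0:384,0:512];uv=np.c_[u.ravel(),v.ravel()].astype(float)
    P=depth(im,uv);ok=im["range_z"].ravel()>0
    def sel(x,y,z): 
        m=ok&(P[:,0]>x[0])&(P[:,0]<x[1])&(P[:,1]>y[0])&(P[:,1]<y[1])&(P[:,2]>z[0])&(P[:,2]<z[1]); return P[m]
    for nm,x,y,z in [("sp",(.3,.58),(.13,.3),(.03,.055)),("bench",(.3,.58),(.13,.3),(-.02,.01)),("blocks",(.3,.6),(-.1,.12),(.034,.055)),("bed",(.35,.55),(-.08,.12),(.006,.022)),("tray rim",(.2,.45),(.25,.5),(.02,.04)),("tape",(.2,.4),(-.1,.1),(.03,.06)),("jig hi",(.4,.7),(.3,.45),(.09,.15))]:
        Q=sel(x,y,z)
        if len(Q)<5: print(n,nm,len(Q));continue
        # cluster
        c=[Q]
        if nm in("sp","blocks"):
            k=cv2.kmeans(Q.astype(np.float32),2,None,(3,50,1e-6),5,0)[1].ravel();c=[Q[k==i] for i in (0,1)]
        for q in c:
            r=cv2.minAreaRect(q[:,:2].astype(np.float32)); print(n,nm,len(q),"z",np.round(np.median(q[:,2]),4),"c",np.round(r[0],4),np.round(r[1],4),round(r[2],1))
E
```

```text
top sp 644 z 0.0392 c [0.4597 0.2201] [0.0399 0.0818] 89.7
top sp 322 z 0.0391 c [0.541  0.2233] [0.0798 0.0397] 4.0
top bench 6166 z -0.0005 c [0.462 0.215] [0.2352 0.17  ] 0.0
top blocks 456 z 0.0415 c [0.573  0.0395] [0.1473 0.059 ] 85.3
top blocks 550 z 0.0356 c [0.3901 0.0193] [0.0726 0.0619] 82.2
top bed 1074 z 0.0114 c [0.4529 0.043 ] [0.1511 0.1942] 89.7
top tray rim 339 z 0.0279 c [0.405  0.4062] [0.1173 0.1017] 83.7
top tape 605 z 0.0348 c [0.3803 0.02  ] [0.0741 0.0434] 84.6
top jig hi 686 z 0.0989 c [0.624  0.3679] [0.0907 0.0645] 10.1
scene sp 308 z 0.0406 c [0.5384 0.2246] [0.0821 0.0457] 4.0
scene sp 581 z 0.0409 c [0.457 0.22 ] [0.0414 0.081 ] 89.5
scene bench 5249 z 0.0012 c [0.4613 0.215 ] [0.2371 0.17  ] 0.0
scene blocks 907 z 0.0363 c [0.3886 0.019 ] [0.0733 0.0634] 84.0
scene blocks 493 z 0.0429 c [0.5695 0.0397] [0.1484 0.0604] 88.1
scene bed 1379 z 0.0129 c [0.4551 0.0463] [0.1529 0.1974] 87.0
scene tray rim 436 z 0.0285 c [0.4053 0.4064] [0.1218 0.1027] 83.5
scene tape 810 z 0.0358 c [0.3774 0.0203] [0.0785 0.0454] 89.6
scene jig hi 485 z 0.1007 c [0.622  0.3679] [0.0883 0.0658] 12.4
```

View pics/tc.png

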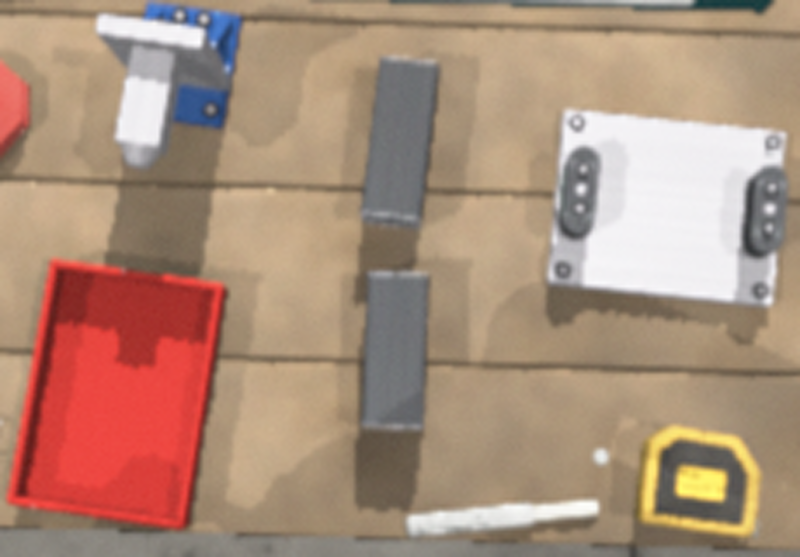

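View pics/sc.png

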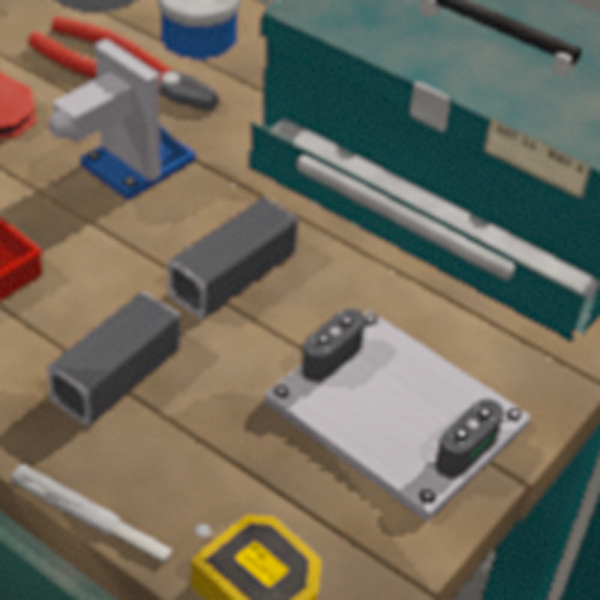

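The crops give the tube corners, the gauge corners and block screws, the spigot and the tray rim, so I can turn those pixels into positions. I read them at:
- **Far tube:** (382,60) to (417,222)
- **Near tube:** (370,272) to (422,428)
- **Block screws:** (580,191) and (768,210)
- **Spigot cone tip:** (140,155)

```bash
cat >> h.py <<'E'
from scipy.spatial.transform import Rotation as R
def yawy():
    s=env.sense(); y=R.from_quat(s["orientation"]).as_matrix()[:,1]; return np.degrees(np.arctan2(y[1],y[0]))
def go(p,yaw):
    """normalised row (shift, turn) from present pose to TCP p, tool down, tool y at yaw deg"""
    s=env.sense();M=R.from_quat(s["orientation"])
    yaw=np.radians(yaw);y=np.array([np.cos(yaw),np.sin(yaw),0]);z=np.array([0,0,-1.]);T=R.from_matrix(np.c_[np.cross(y,z),y,z])
    sh=M.inv().apply(np.array(p)-s["eef_pos"])/.3; w=(M.inv()*T).as_rotvec()/(2*np.pi)
    print("row",np.round(np.r_[sh,w],4).tolist(),"rows needed",round(max(np.linalg.norm(sh)*6,np.linalg.norm(w)*360/8.59),1))
E
python3 - <<'E'
from h import *
d=pickle.load(open("d0.pkl","rb"));T=d["top"];S=d["scene"]
f=lambda L:[((x+.5)*230/800-.5+130,(y+.5)*160/557-.5+115) for x,y in L]
g=lambda L:[((x+.5)/3-.5+190,(y+.5)/3-.5+95) for x,y in L]
def show(n,L,z): 
    P=onz(T,f(L),z); print(n,np.round(P,4)[:,:2].tolist(),"mean",np.round(P.mean(0),4)); return P
show("far",[(382,58),(438,62),(419,220),(363,213)],.04)
show("near",[(370,272),(427,274),(422,428),(362,426)],.04)
b=show("bed",[(562,108),(788,132),(773,305),(547,283)],.012)
k=show("blocks",[(580,191),(768,210)],.042)
for P in(b,k): 
    v=P[0]-P[1]; print("gauge y dir deg",np.degrees(np.arctan2(v[1],v[0])))
v=b[0]-b[3];print("gauge x dir",np.degrees(np.arctan2(v[1],v[0])))
r=show("tray",[(52,260),(225,283),(187,528),(10,503)],.028);v=r[0]-r[3];print(np.degrees(np.arctan2(v[1],v[0])),np.linalg.norm(v))
j=show("spig top",[(129,80),(171,83),(163,142),(117,138)],.099)
v=(j[0]+j[1]-j[2]-j[3]);print("jig x",np.degrees(np.arctan2(v[1],v[0])))
j=show("plate top",[(98,15),(205,26),(203,46),(98,35)],.115);v=j[0]-j[1];print("plate y",np.degrees(np.arctan2(v[1],v[0])))
j=show("tip",[(140,155)],.085)
ft,fs=f([(580,191),(768,210),(140,155),(382,58),(427,274),(422,428)]),g([(336,330),(472,412),(62,122),(262,203),(180,317),(86,421)])
for a,c in zip(ft,fs): print("tri",np.round(tri([T,S],[a,c]),4))
# toolbox: points x>.56 near gauge
for im in (T,S):
    v,u=np.mgrid[0:384,0:512];P=depth(im,np.c_[u.ravel(),v.ravel()].astype(float))
    m=(im["range_z"].ravel()>0)&(P[:,0]>.5)&(P[:,0]<.75)&(P[:,1]>-.1)&(P[:,1]<.2)&(P[:,2]>.06)
    for lo in(.06,.08,.1,.14): q=P[m&(P[:,2]>lo)&(P[:,2]<lo+.04)]; print("toolbox",lo,len(q),q[:,0].min() if len(q) else 0)
E
```

```text
far [[0.6615, 0.2353], [0.6599, 0.198], [0.5532, 0.2072], [0.5568, 0.2441]] mean [0.6078 0.2211 0.04  ]
near [[0.518, 0.2381], [0.5178, 0.2009], [0.4179, 0.201], [0.4181, 0.2397]] mean [0.4679 0.2199 0.04  ]
bed [[0.6381, 0.1125], [0.6261, -0.0422], [0.5071, -0.0319], [0.5175, 0.1204]] mean [0.5722 0.0397 0.012 ]
blocks [[0.5753, 0.1022], [0.5664, -0.0214]] mean [0.5709 0.0404 0.042 ]
gauge y dir deg 85.56535228069795
gauge y dir deg 85.87768529680176
gauge x dir -3.725309857726141
tray [[0.5212, 0.4495], [0.5093, 0.3342], [0.3493, 0.3511], [0.3618, 0.4667]] mean [0.4354 0.4004 0.028 ]
-6.1468815741278995 0.1602922902139796
spig top [[0.6261, 0.3886], [0.625, 0.3625], [0.5876, 0.3654], [0.5893, 0.3939]] mean [0.607  0.3776 0.099 ]
jig x -6.289804375649169
plate top [[0.6621, 0.4062], [0.6571, 0.3403], [0.6445, 0.3409], [0.6495, 0.4054]] mean [0.6533 0.3732 0.115 ]
plate y 85.64581276139334
tip [[0.5819, 0.3823]] mean [0.5819 0.3823 0.085 ]
tri [0.5757 0.1015 0.0456]
tri [ 0.5651 -0.0194  0.0561]
tri [0.5815 0.3801 0.0912]
tri [0.6631 0.2359 0.0334]
tri [0.5184 0.2006 0.0376]
tri [0.4178 0.2018 0.0086]
toolbox 0.06 714 0.701827851780428
toolbox 0.08 697 0.726575570465692
toolbox 0.1 539 0.7203049076921588
toolbox 0.14 1803 0.7200181399940613
toolbox 0.06 1338 0.6965979566045453
toolbox 0.08 1308 0.7241735890794808
toolbox 0.1 1237 0.7197213348403573
toolbox 0.14 1556 0.716356694027612
```

The heights check out: tube tops are at 39–41 mm, the bed at 12 mm and block tops at 42 mm. The sizes match too, and the toolbox at x ≥ 0.70 is clear. I'll move above the near spacer.

```bash
python3 -c "
from h import *
go([.468,.22,.15],90)"
```

```text
row [-1.2375, -0.7979, 0.227, -0.0002, -0.0001, -0.0526] rows needed 8.9
```

```bash
python3 -m crank '[[[-0.15,-0.1,0.02,0,0,-0.01,0],[-0.3,-0.2,0.04,0,0,-0.02,0],[-0.45,-0.3,0.06,0,0,-0.03,0],[-0.58,-0.38,0.08,0,0,-0.04,0],[-0.65,-0.42,0.1,0,0,-0.0526,0]]]' 20; python3 -c "
from h import *
go([.468,.22,.15],90)"
```

```text
clock: 0.65
eef_pos: [0.3397, 0.3825, 0.1883]
orientation: [-0.001, 1.0, -0.0, 0.0]
wrist_force: [1.0, 0.5, -0.7]
gripper_width: 0.999
finger_force: 0.0
row [-0.4269, -0.5422, 0.1282, -0.0001, 0.0001, 0.0002] rows needed 4.2
```

```bash
python3 -m crank '[[[-0.1,-0.13,0.03,0,0,0,0],[-0.2,-0.26,0.06,0,0,0,0],[-0.3,-0.4,0.09,0,0,0,0],[-0.427,-0.542,0.128,0,0,0,0],[-0.427,-0.542,0.128,0,0,0,0]]]'; python3 - <<'E'
from h import *
d=grab(("wrist",));pickle.dump(d,open("d1.pkl","wb"))
im=d["wrist"]
cv2.imwrite("pics/w1.png",cv2.resize(im["color"],(800,600),interpolation=cv2.INTER_CUBIC))
v,u=np.mgrid[0:384,0:512];P=depth(im,np.c_[u.ravel(),v.ravel()].astype(float))
ok=(im["range_z"].ravel()>0)
for x,y in (((.38,.535),(.17,.27)),((.54,.72),(.17,.27))):
    m=ok&(P[:,0]>x[0])&(P[:,0]<x[1])&(P[:,1]>y[0])&(P[:,1]<y[1])&(P[:,2]>.033)&(P[:,2]<.05);q=P[m]
    print(len(q),np.median(q[:,2]) if len(q) else 0,cv2.minAreaRect(q[:,:2].astype(np.float32)) if len(q) else 0)
go([.468,.22,.006],90)
E
```

```text
clock: 1.15
eef_pos: [0.4681, 0.2182, 0.1488]
orientation: [0.002, 1.0, -0.001, -0.0]
wrist_force: [-0.0, -0.3, -0.1]
gripper_width: 1.001
finger_force: 0.0
4951 0.04037656479170737 ((0.46816354990005493, 0.2194734364748001), (0.04000284522771835, 0.09969170391559601), 89.82720184326172)
1902 0.04056776036658577 ((0.6030765771865845, 0.22143413126468658), (0.040153246372938156, 0.0985182449221611), 85.03174591064453)
row [-0.0013, 0.0042, 0.4764, -0.0002, -0.0002, -0.0007] rows needed 2.9
```

View pics/w1.png

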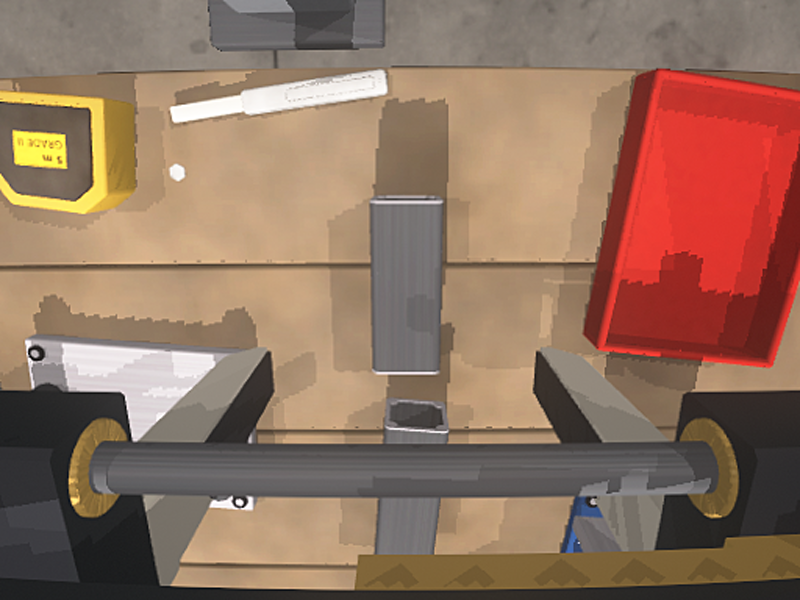

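The wrist view shows the near spacer (370–443, 197–373) centred between the open fingers. Depth gives its length as about 99.7 mm and its top at 40 mm. I'll descend and grip it.

```bash
python3 -m crank '[[[0,0.004,0.15,0,0,0,0],[0,0.004,0.28,0,0,0,0],[0,0.004,0.4,0,0,0,0],[0,0.004,0.465,0,0,0,0],[0,0.004,0.465,0,0,0,0]]]'; python3 -m crank '[[[0,0,0,0,0,0,1],[0,0,0,0,0,0,1],[0,0,0,0,0,0,1],[0,0,0,0,0,0,1],[0,0,0,0,0,0,1]]]' 25;  python3 -m crank '[[[0,0,0,0,0,0,1],[0,0,0,0,0,0,1],[0,0,-0.05,0,0,0,1],[0,0,-0.2,0,0,0,1],[0,0,-0.3,0,0,0,1]]]'; python3 -c "
from h import *
go([.468,.22,.15],45);go([.46,.05,.15],-4.2)"
```

```text
clock: 1.7
eef_pos: [0.4626, 0.2236, 0.0073]
orientation: [-0.0, 1.0, -0.001, -0.003]
wrist_force: [-0.7, 1.2, -0.0]
gripper_width: 1.004
finger_force: 0.0
clock: 2.2
eef_pos: [0.467, 0.2237, 0.0115]
orientation: [0.0, 1.0, 0.0, 0.001]
wrist_force: [0.3, 0.3, 0.3]
gripper_width: 0.617
finger_force: 0.0
clock: 2.7
eef_pos: [0.4663, 0.2237, 0.1031]
orientation: [0.0, 1.0, 0.0, -0.0]
wrist_force: [1.0, 0.0, -2.7]
gripper_width: 0.427
finger_force: 25.0
row [-0.0056, -0.0122, -0.1563, 0.0001, -0.0, 0.1249] rows needed 5.2
row [0.0208, -0.5789, -0.1565, 0.0, -0.0001, 0.2616] rows needed 11.0
```

```bash
python3 -m crank '[[[0,0,-0.04,0,0,0.02,1],[0,0,-0.08,0,0,0.04,1],[0,0,-0.1,0,0,0.06,1],[0,-0.1,-0.1,0,0,0.08,1],[0,-0.2,-0.1,0,0,0.1,1]]]';  python3 -m crank '[[[0,0,0,0,0,0.02,1],[0,0,0,0,0,0.04,1],[0,0,0,0,0,0.06,1],[0,0,0,0,0,0.08,1],[0,0,0,0,0,0.1,1]]]'; python3 -m crank '[[[0,0,0,0,0,0.02,1],[0,0,0,0,0,0.04,1],[0,0,0,0,0,0.0616,1],[0,0,0,0,0,0.0616,1],[0,0,0,0,0,0.0616,1]]]'; python3 -c "
from h import *
print(yawy());go([.472,.047,.12],-4.2)"
```

```text
clock: 3.2
eef_pos: [0.4661, 0.1635, 0.1317]
orientation: [0.311, 0.951, 0.0, 0.0]
wrist_force: [0.5, -0.1, -2.7]
gripper_width: 0.431
finger_force: 25.0
clock: 3.7
eef_pos: [0.466, 0.1636, 0.1312]
orientation: [0.59, 0.807, -0.0, -0.0]
wrist_force: [-0.7, -0.7, -2.7]
gripper_width: 0.43
finger_force: 25.0
clock: 4.2
eef_pos: [0.4662, 0.1636, 0.131]
orientation: [0.731, 0.682, -0.0, -0.0]
wrist_force: [0.2, 0.1, -2.3]
gripper_width: 0.429
finger_force: 25.0
-3.9607858417774033
row [-0.3863, 0.0462, 0.0367, -0.0, -0.0, 0.0007] rows needed 2.3
```

```bash
python3 -m crank '[[[-0.15,0.02,0.01,0,0,0,1],[-0.3,0.04,0.02,0,0,0,1],[-0.386,0.046,0.036,0,0,0,1],[-0.386,0.046,0.036,0,0,0.0007,1],[-0.386,0.046,0.036,0,0,0.0007,1]]]'; cat > q.py <<'E'
from h import *
s=env.sense();print(s["eef_pos"],yawy())
d=grab(("top","scene","wrist"));pickle.dump(d,open("d2.pkl","wb"))
D0=pickle.load(open("d0.pkl","rb"))
def rect(im,x,y,z,nm):
    v,u=np.mgrid[0:384,0:512];P=depth(im,np.c_[u.ravel(),v.ravel()].astype(float))
    m=(im["range_z"].ravel()>0)&(P[:,0]>x[0])&(P[:,0]<x[1])&(P[:,1]>y[0])&(P[:,1]<y[1])&(P[:,2]>z[0])&(P[:,2]<z[1]);q=P[m]
    if len(q)<20: print(nm,len(q));return
    r=cv2.minAreaRect(q[:,:2].astype(np.float32));print(nm,len(q),"z",round(np.median(q[:,2]),4),np.round(r[0],4),np.round(r[1],4),round(r[2],1))
for n,im in [("top0",D0["top"]),("scene0",D0["scene"]),("wrist",d["wrist"])]:
    rect(im,(.53,.62),(.07,.13),(.035,.055),n+" L")
    rect(im,(.53,.62),(-.06,.01),(.035,.055),n+" R")
    rect(im,(.48,.66),(-.06,.14),(.004,.02),n+" bed")
for n in d: rect(d[n],(.41,.53),(-.06,.15),(.10,.165),n+" tube")
for n in d: cv2.imwrite(f"pics/{n}2.png",cv2.resize(d[n]["color"],(800,600),interpolation=cv2.INTER_CUBIC))
E
python3 q.py
```

```text
clock: 4.7
eef_pos: [0.4715, 0.0468, 0.12]
orientation: [0.734, 0.679, 0.0, -0.0]
wrist_force: [-1.3, -0.1, -2.9]
gripper_width: 0.425
finger_force: 25.0
[0.47154654 0.04683111 0.11999476] -4.4190189025398
top0 L 230 z 0.0414 [0.5778 0.1011] [0.0225 0.0586] 88.2
top0 R 243 z 0.0416 [ 0.5679 -0.0226] [0.0225 0.0589] 85.0
top0 bed 2754 z 0.0114 [0.5798 0.0334] [0.1493 0.1737] 2.4
scene0 L 233 z 0.0432 [0.5757 0.1017] [0.0234 0.059 ] 83.9
scene0 R 265 z 0.0429 [ 0.5674 -0.0227] [0.0238 0.0604] 86.8
scene0 bed 2661 z 0.013 [0.5715 0.0397] [0.1944 0.1709] 89.0
wrist L 2214 z 0.0427 [0.5764 0.1011] [0.022  0.0591] 86.0
wrist R 0
wrist bed 17054 z 0.0126 [0.5724 0.0465] [0.1372 0.1206] 85.7
top tube 322 z 0.1471 [0.4752 0.082 ] [0.0281 0.0398] 84.7
scene tube 1024 z 0.1477 [0.4675 0.0226] [0.0555 0.0733] 80.1
wrist tube 16744 z 0.1488 [0.4721 0.0462] [0.1014 0.0713] 85.6
```

View pics/top2.png

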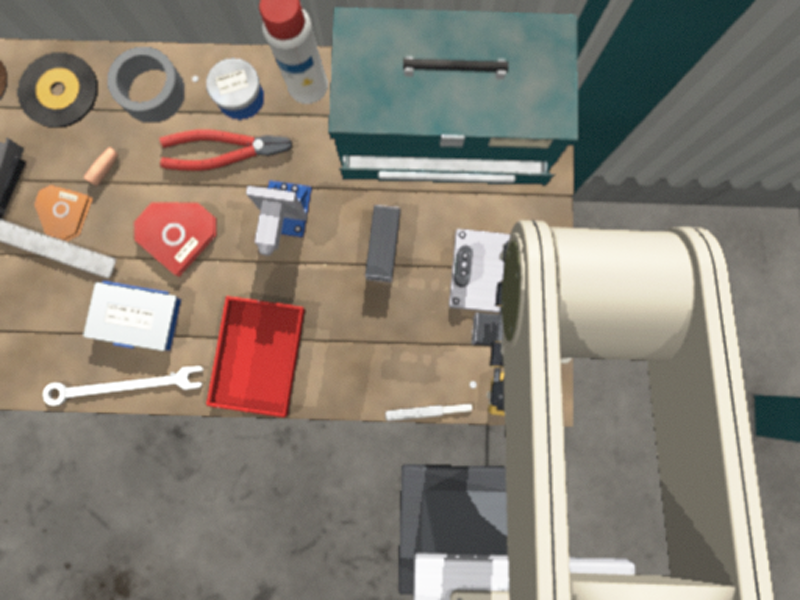

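The top view shows the arm over the gauge, with the far spacer, tape measure and soapstone undisturbed. Next I'll work out the tube's position in the gauge frame from the wrist depth.

```bash
cat > tube.py <<'E'
from h import *
G=np.array([.5721,.0393]);a=np.radians(-4.15);ex=np.array([np.cos(a),np.sin(a)]);ey=np.array([-ex[1],ex[0]])
def tube(im,zlo,zhi):
    v,u=np.mgrid[0:384,0:512];P=depth(im,np.c_[u.ravel(),v.ravel()].astype(float))
    m=(im["range_z"].ravel()>0)&(P[:,2]>zlo)&(P[:,2]<zhi);q=P[m];g=np.c_[(q[:,:2]-G)@ex,(q[:,:2]-G)@ey]
    s=env.sense()["eef_pos"];t=np.array([(s[:2]-G)@ex,(s[:2]-G)@ey]);print("tcp gauge",np.round(t,4),s[2])
    k=(abs(g[:,0]-t[0])<.03)&(abs(g[:,1]-t[1])<.07);g=g[k]
    e=g[abs(g[:,1]-t[1])>.015];r=cv2.minAreaRect(e.astype(np.float32));print("tube rect",np.round(r[0],4),np.round(r[1],4),round(r[2],2),"y",np.round([e[:,1].min(),e[:,1].max()],4),"z",np.median(q[k][:,2]))
    m=(im["range_z"].ravel()>0)&(P[:,2]>.037)&(P[:,2]<.048);q=P[m];g=np.c_[(q[:,:2]-G)@ex,(q[:,:2]-G)@ey]
    k=(abs(g[:,0])<.036)&(g[:,1]>.045)&(g[:,1]<.08)
    if k.sum()>50:r=cv2.minAreaRect(g[k].astype(np.float32));print("L block",np.round(r[0],4),np.round(r[1],4),round(r[2],2))
    return t
if __name__=="__main__":
    tube(pickle.load(open("d2.pkl","rb"))["wrist"],.144,.153)
    p=G+ex*-.062;go([p[0],p[1],.0120+.0115+.004],-4.15)
E
python3 tube.py
```

```text
tcp gauge [-0.1007  0.0014] 0.12021464311175427
tube rect [-0.1004 -0.0004] [0.1014 0.0399] 89.94 y [-0.0511  0.0504] z 0.14879928575428975
L block [-0.0002  0.0619] [0.0591 0.022 ] 0.19
row [-0.0045, 0.1288, 0.3091, 0.0, -0.0001, -0.0005] rows needed 2.0
```

```bash
python3 -m crank '[[[0,0.06,0.05,0,0,0,1],[0,0.129,0.12,0,0,0,1],[0,0.129,0.25,0,0,0,1],[0,0.129,0.3,0,0,0,1],[0,0.129,0.309,0,0,0,1]]]'; python3 -m crank '[[[0,0,0.003,0,0,0,1],[0,0,0.006,0,0,0,1],[0,0,0.009,0,0,0,1],[0,0,0.011,0,0,0,1],[0,0,0.0125,0,0,0,1]]]'; python3 -c "
from tube import *
d=grab(('wrist',));tube(d['wrist'],.045,.06);print(env.sense()['wrist_force'])"
```

```text
clock: 5.35
eef_pos: [0.5076, 0.0449, 0.0246]
orientation: [0.733, 0.68, -0.002, -0.002]
wrist_force: [-0.6, -0.2, -3.0]
gripper_width: 0.43
finger_force: 25.0
clock: 5.85
eef_pos: [0.5108, 0.044, 0.0242]
orientation: [0.734, 0.679, 0.0, 0.0]
wrist_force: [0.1, 0.0, -2.4]
gripper_width: 0.43
finger_force: 25.0
tcp gauge [-0.0617  0.0002] 0.023905888829789307
tube rect [-0.0613 -0.0018] [0.1021 0.04  ] 89.73 y [-0.0529  0.0493] z 0.0527589146316151
L block [-0.0004  0.062 ] [0.0223 0.0596] 89.68
[-0.30227133 -0.34828156 -4.14038133]
```

```bash
python3 -m crank '[[[0.002,0,0,0,0,0,1],[0.005,0,0,0,0,0,1],[0.005,0,0.001,0,0,0,1],[0.005,0,0.002,0,0,0,1],[0.005,0,0.003,0,0,0,1]]]'; python3 -c "
from tube import *
d=grab(('wrist',));tube(d['wrist'],.045,.06);print(env.sense()['wrist_force'],yawy())"
```

```text
clock: 6.4
eef_pos: [0.5107, 0.0455, 0.0238]
orientation: [0.734, 0.679, 0.0, 0.0]
wrist_force: [-7.4, -1.3, 13.7]
gripper_width: 0.43
finger_force: 25.0
tcp gauge [-0.0617  0.0018] 0.023773664916666593
tube rect [-0.0614  0.    ] [0.1015 0.0401] 89.8 y [-0.0507  0.0508] z 0.052374405000638835
L block [-0.0005  0.0618] [0.0223 0.0596] 89.85
[-5.89972678 -1.36185234  9.65532767] -4.443714258190951
```

```bash
python3 -m crank '[[[0,0.01,-0.001,0,0,0,1],[0,0.022,-0.001,0,0,0,1],[0,0.034,-0.001,0,0,0,1],[0,0.046,-0.001,0,0,0,1],[0,0.058,-0.001,0,0,0,1]]]';  python3 -m crank '[[[0,0.008,0,0,0,0,1],[0,0.016,0,0,0,0,1],[0,0.024,0,0,0,0,1],[0,0.032,0,0,0,0,1],[0,0.032,0,0,0,0,1]]]'; python3 -c "
from tube import *
d=grab(('wrist',));tube(d['wrist'],.045,.06);print(env.sense()['wrist_force'],yawy())"
```

```text
clock: 6.95
eef_pos: [0.5272, 0.0445, 0.0238]
orientation: [0.734, 0.679, -0.0, -0.001]
wrist_force: [-9.1, 1.5, 12.2]
gripper_width: 0.424
finger_force: 25.0
clock: 7.45
eef_pos: [0.5373, 0.0438, 0.0238]
orientation: [0.734, 0.679, -0.0, -0.0]
wrist_force: [-6.6, 0.7, 9.1]
gripper_width: 0.427
finger_force: 25.0
tcp gauge [-0.035   0.0019] 0.02377629146748529
tube rect [-0.0332  0.0042] [0.1243 0.0446] 88.53 y [-0.0585  0.0658] z 0.05237202139858238
L block [-0.0004  0.0616] [0.0596 0.0226] 0.76
[-6.2307553  -0.81397094  8.13320343] -4.435595289765386
```

It's past the noses with only bed friction. I'll continue to the middle.

```bash
python3 -m crank '[[[0,0.015,0,0,0,0,1],[0,0.03,0,0,0,0,1],[0,0.045,0,0,0,0,1],[0,0.06,0,0,0,0,1],[0,0.075,0,0,0,0,1]]]';  python3 -m crank '[[[0,0.012,0,0,0,0,1],[0,0.024,0,0,0,0,1],[0,0.036,0,0,0,0,1],[0,0.042,0,0,0,0,1],[0,0.042,0,0,0,0,1]]]'; python3 -c "
from tube import *
d=grab(('wrist',));tube(d['wrist'],.048,.06);print(env.sense()['wrist_force'],yawy())
cv2.imwrite('pics/w3.png',cv2.resize(d['wrist']['color'],(800,600)))"
```

```text
clock: 8.0
eef_pos: [0.5593, 0.0421, 0.0238]
orientation: [0.734, 0.679, -0.0, -0.001]
wrist_force: [-8.5, 0.5, 12.5]
gripper_width: 0.428
finger_force: 25.0
clock: 8.5
eef_pos: [0.5723, 0.041, 0.0238]
orientation: [0.734, 0.679, -0.0, -0.0]
wrist_force: [-6.8, 0.9, 9.6]
gripper_width: 0.431
finger_force: 25.0
tcp gauge [0.     0.0018] 0.02379492930728051
tube rect [ 0.0003 -0.0002] [0.102 0.04 ] 89.81 y [-0.0512  0.0508] z 0.05240454130643252
L block [-0.      0.0614] [0.023  0.0592] 89.6
[-6.41305114 -0.10996188  7.73996146] -4.437308185754499
```

View pics/w3.png

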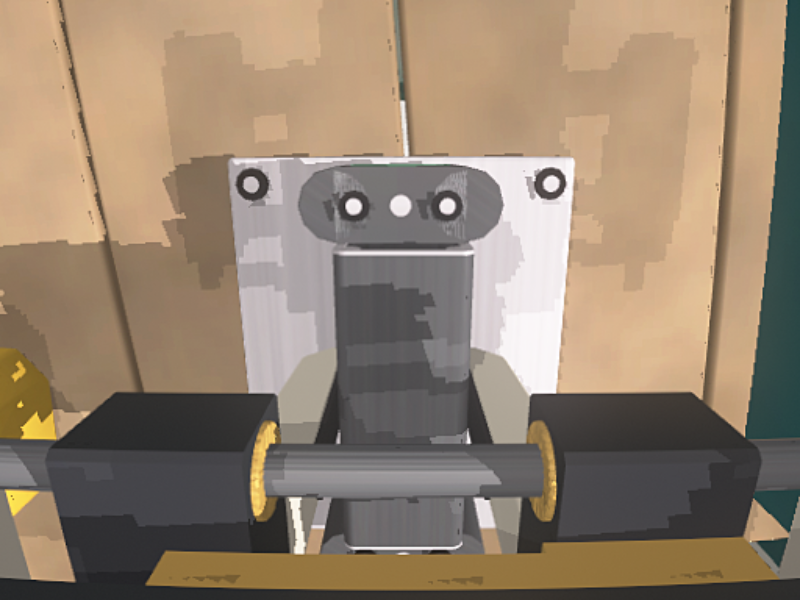

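The spacer (333–473, 250–550) sits fully between the blocks, level with their middle, so it is good. I'll lift it straight out, turn it back and measure the jig.

```bash
python3 -m crank '[[[0,0,-0.05,0,0,0,1],[0,0,-0.15,0,0,0,1],[0,0,-0.3,0,0,0,1],[0,0,-0.45,0,0,0,1],[0,0,-0.5,0,0,0,1]]]' 40;  python3 -m crank '[[[0,-0.15,0,0,0,-0.02,1],[0,-0.3,0,0,0,-0.04,1],[0,-0.45,0,0,0,-0.06,1],[0,-0.5,0,0,0,-0.08,1],[0,-0.5,0,0,0,-0.1,1]]]';  python3 -m crank '[[[0,0,0,0,0,-0.02,1],[0,0,0,0,0,-0.04,1],[0,0,0,0,0,-0.06,1],[0,0,0,0,0,-0.08,1],[0,0,0,0,0,-0.1,1]]]'; python3 -m crank '[[[0,0,0,0,0,-0.02,1],[0,0,0,0,0,-0.04,1],[0,0,0,0,0,-0.0485,1],[0,0,0,0,0,-0.0485,1],[0,0,0,0,0,-0.0485,1]]]'; python3 - <<'E'
from h import *
d=pickle.load(open("d0.pkl","rb"))
print(yawy(),env.sense()["eef_pos"])
for n in("top","scene"):
    im=d[n];v,u=np.mgrid[0:384,0:512];P=depth(im,np.c_[u.ravel(),v.ravel()].astype(float));P=P[im["range_z"].ravel()>0]
    for nm,x,y,z in(("spig",(.56,.637),(.34,.42),(.094,.104)),("plate",(.62,.68),(.32,.43),(.110,.121)),("tray",(.33,.54),(.32,.48),(.02,.034)),("floor",(.38,.49),(.37,.43),(-.01,.012))):
        q=P[np.all([(P[:,i]>r[0])&(P[:,i]<r[1]) for i,r in enumerate((x,y,z))],0)]
        if len(q)<10: print(n,nm,len(q));continue
        r=cv2.minAreaRect(q[:,:2].astype(np.float32));print(n,nm,len(q),round(np.median(q[:,2]),4),np.round(r[0],4),np.round(r[1],4),round(r[2],1))
go([.495,.388,.17],85)
E
```

```text
clock: 9.05
eef_pos: [0.5753, 0.0408, 0.1796]
orientation: [0.734, 0.679, 0.003, 0.003]
wrist_force: [1.3, 0.4, -3.0]
gripper_width: 0.428
finger_force: 40.0
clock: 9.55
eef_pos: [0.4202, 0.0527, 0.1717]
orientation: [0.486, 0.874, -0.0, -0.001]
wrist_force: [0.5, 0.1, -3.2]
gripper_width: 0.426
finger_force: 40.0
clock: 10.05
eef_pos: [0.4222, 0.0524, 0.172]
orientation: [0.192, 0.981, -0.0, -0.001]
wrist_force: [-0.0, -0.2, -3.9]
gripper_width: 0.431
finger_force: 40.0
clock: 10.55
eef_pos: [0.4224, 0.0524, 0.1723]
orientation: [0.044, 0.999, 0.0, -0.0]
wrist_force: [-0.3, 0.6, -3.3]
gripper_width: 0.427
finger_force: 40.0
84.90898749819223 [0.42240502 0.05239134 0.17231136]
top spig 323 0.0981 [0.6079 0.3794] [0.0287 0.0594] 83.8
top plate 186 0.1143 [0.6539 0.3738] [0.066  0.0131] 83.1
top tray 598 0.0279 [0.4354 0.4026] [0.1173 0.1628] 83.5
top floor 1209 0.0023 [0.4348 0.4   ] [0.1096 0.0599] 0.1
scene spig 200 0.0996 [0.6073 0.3786] [0.0292 0.0592] 83.6
scene plate 112 0.1159 [0.6527 0.3733] [0.0654 0.0142] 81.4
scene tray 739 0.0284 [0.4361 0.4026] [0.1218 0.1648] 83.2
scene floor 769 0.0043 [0.4351 0.4001] [0.0599 0.1093] 89.9
row [-0.1418, 1.1358, 0.0076, -0.0, -0.0001, -0.0003] rows needed 6.9
```

```bash
python3 -m crank '[[[0,0.15,0,0,0,0,1],[0,0.3,0,0,0,0,1],[0,0.45,0,0,0,0,1],[-0.05,0.6,0,0,0,0,1],[-0.07,0.7,0,0,0,0,1]]]';  python3 -m crank '[[[-0.03,0.15,0,0,0,0,1],[-0.06,0.3,0,0,0,0.002,1],[-0.07,0.436,0,0,0,0.0033,1],[-0.07,0.436,0,0,0,0.0033,1],[-0.07,0.436,0,0,0,0.0033,1]]]'; cat > jig.py <<'E'
from h import *
J=np.array([.6475,.3745]);a=np.radians(-6.3);ex=np.array([np.cos(a),np.sin(a)]);ey=np.array([-ex[1],ex[0]])
def rep(zt=None):
    s=env.sense();p=s["eef_pos"];print("jig tcp",np.round([(p[:2]-J)@ex,(p[:2]-J)@ey,p[2]],4),"yaw",round(yawy(),2),"F",np.round(s["wrist_force"],1));return p
def look():
    p=rep();d=grab(("wrist","top","scene"));pickle.dump(d,open("dj.pkl","wb"))
    for n,im in d.items():
        v,u=np.mgrid[0:384,0:512];P=depth(im,np.c_[u.ravel(),v.ravel()].astype(float));P=P[im["range_z"].ravel()>0]
        P=P[abs(P[:,2]-p[2]-.0285)<.006];g=np.c_[(P[:,:2]-J)@ex,(P[:,:2]-J)@ey];t=np.array([(p[:2]-J)@ex,(p[:2]-J)@ey])
        k=(abs(g[:,1]-t[1])<.03)&(abs(g[:,0]-t[0])<.065)&(abs(g[:,0]-t[0])>.015);g=g[k]
        if len(g)<20: print(n,len(g));continue
        r=cv2.minAreaRect(g.astype(np.float32));print(n,len(g),"z",round(np.median(P[k][:,2]),4),np.round(r[0],4),np.round(r[1],4),round(r[2],1),"x",np.round([g[:,0].min(),g[:,0].max()],4),"y",np.round([g[:,1].min(),g[:,1].max()],4))
    return d
if __name__=="__main__":
    look()
    q=J-.154*ex;go([q[0],q[1],.0765],83.7)
E
python3 jig.py
```

```text
clock: 11.05
eef_pos: [0.4623, 0.2626, 0.1726]
orientation: [0.044, 0.999, 0.0, 0.0]
wrist_force: [-0.0, -0.1, -3.2]
gripper_width: 0.428
finger_force: 40.0
clock: 11.55
eef_pos: [0.4936, 0.3887, 0.1716]
orientation: [0.054, 0.999, -0.001, -0.001]
wrist_force: [-0.5, -0.4, -3.6]
gripper_width: 0.43
finger_force: 40.0
jig tcp [-0.1545 -0.0028  0.1716] yaw 83.86 F [-0.5 -0.4 -3.6]
wrist 9018 z 0.2002 [-0.1523 -0.0027] [0.1014 0.0401] 0.3 x [-0.203  -0.1015] y [-0.0229  0.0175]
top 20 z 0.1993 [-0.1035 -0.0143] [0.0167 0.0034] 89.6 x [-0.1052 -0.1018] y [-0.0227 -0.006 ]
scene 262 z 0.2004 [-0.1516 -0.0057] [0.0423 0.1015] 88.6 x [-0.2024 -0.1013] y [-0.0279  0.0166]
row [0.0008, 0.0143, 0.3211, -0.0001, -0.0, 0.0001] rows needed 1.9
```

```bash
python3 -m crank '[[[0,0,0,0,0,0,1],[0,0.009,0.1,0,0,0,1],[0,0.009,0.22,0,0,0,1],[0,0.009,0.31,0,0,0,1],[0,0.009,0.321,0,0,0,1]]]'; python3 -m crank '[[[0,0,0,0,0,0,1],[0,0,0,0,0,0,1],[0,0,0,0,0,0,1],[0,0,0,0,0,0,1],[0,0,0,0,0,0,1]]]';python3 -c "
from jig import *
d=look();rep()
q=J-.154*ex;go([q[0],q[1],.0765],83.7)
c=d['scene']['color'][110:260,170:370];cv2.imwrite('pics/sj.png',cv2.resize(c,(800,600),interpolation=cv2.INTER_CUBIC))"
```

```text
clock: 12.2
eef_pos: [0.4919, 0.3882, 0.0722]
orientation: [0.054, 0.999, -0.002, -0.003]
wrist_force: [-1.4, -1.3, -4.1]
gripper_width: 0.428
finger_force: 40.0
clock: 12.7
eef_pos: [0.495, 0.3913, 0.0777]
orientation: [0.054, 0.999, 0.0, 0.001]
wrist_force: [-0.9, 0.1, -3.6]
gripper_width: 0.43
finger_force: 40.0
jig tcp [-1.534e-01 -1.000e-04  7.770e-02] yaw 83.83 F [-0.9  0.1 -3.6]
wrist 9031 z 0.1063 [-0.1512 -0.    ] [0.1016 0.0401] 0.2 x [-0.202  -0.1004] y [-0.0202  0.0202]
top 42 z 0.1049 [-0.1504  0.002 ] [0.0148 0.1043] 75.0 x [-0.2009 -0.101 ] y [-0.0186  0.0204]
scene 192 z 0.1064 [-0.1849 -0.0006] [0.0328 0.0415] 0.9 x [-0.2013 -0.1685] y [-0.0214  0.02  ]
jig tcp [-0.1538 -0.0004  0.0769] yaw 83.83 F [ 0.4 -0.3 -2.6]
row [0.0007, 0.0012, 0.0013, 0.0, 0.0001, 0.0004] rows needed 0.0
```

View pics/sj.png

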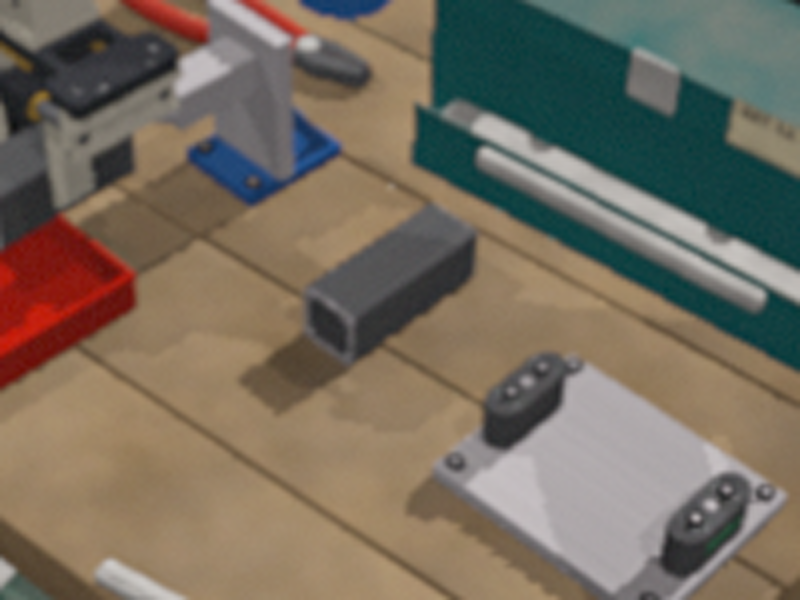

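The tube hangs level with its end about 28 mm short of the spigot, laterally within 0.5 mm and about 0.8 mm high. I'll slide it on in steps, watching the force.

```bash
python3 -m crank '[[[-0.03,0.001,0.002,0,0,0,1],[-0.06,0.001,0.002,0,0,0,1],[-0.085,0.001,0.002,0,0,0,1],[-0.105,0.001,0.002,0,0,0,1],[-0.125,0.001,0.002,0,0,0,1]]]'; python3 -m crank '[[[-0.02,0,0,0,0,0,1],[-0.04,0,0,0,0,0,1],[-0.06,0,0,0,0,0,1],[-0.08,0,0,0,0,0,1],[-0.08,0,0,0,0,0,1]]]';python3 -c "
from jig import *
rep()"
```

```text
clock: 13.35
eef_pos: [0.5326, 0.3869, 0.0759]
orientation: [0.054, 0.999, -0.0, -0.0]
wrist_force: [-0.4, -0.1, -3.7]
gripper_width: 0.429
finger_force: 40.0
clock: 13.85
eef_pos: [0.5566, 0.3844, 0.0761]
orientation: [0.054, 0.999, 0.0, 0.0]
wrist_force: [-0.3, 0.6, -2.4]
gripper_width: 0.428
finger_force: 40.0
jig tcp [-0.0915 -0.0002  0.0761] yaw 83.8 F [-0.3  0.6 -2.4]
```

```bash
python3 -m crank '[[[-0.02,0,0,0,0,0,1],[-0.045,0,0,0,0,0,1],[-0.07,0,0,0,0,0,1],[-0.09,0,0,0,0,0,1],[-0.105,0,0,0,0,0,1]]]'; python3 -m crank '[[[-0.004,0,0,0,0,0,1],[-0.008,0,0,0,0,0,1],[-0.012,0,0,0,0,0,1],[-0.016,0,0,0,0,0,1],[-0.016,0,0,0,0,0,1]]]';python3 -c "
from jig import *
rep()"
```

```text
clock: 14.35
eef_pos: [0.5877, 0.381, 0.076]
orientation: [0.054, 0.999, 0.0, 0.0]
wrist_force: [0.1, -0.1, -3.2]
gripper_width: 0.426
finger_force: 40.0
clock: 14.85
eef_pos: [0.5918, 0.3807, 0.0761]
orientation: [0.054, 0.999, 0.0, 0.0]
wrist_force: [0.1, 0.4, -3.1]
gripper_width: 0.429
finger_force: 40.0
jig tcp [-0.0561  0.0001  0.0761] yaw 83.83 F [ 0.1  0.4 -3.1]
```

```bash
python3 -m crank '[[[-0.003,0,0,0,0,0,1],[-0.006,0,0,0,0,0,1],[-0.009,0,0,0,0,0,1],[-0.012,0,0,0,0,0,1],[-0.012,0,0,0,0,0,1]]]';python3 -c "
from jig import *
rep()"
```

```text
clock: 15.35
eef_pos: [0.5955, 0.3803, 0.076]
orientation: [0.054, 0.999, 0.0, 0.0]
wrist_force: [0.3, -0.1, -3.9]
gripper_width: 0.432
finger_force: 40.0
jig tcp [-0.0524  0.      0.076 ] yaw 83.82 F [ 0.3 -0.1 -3.9]
```

```bash
python3 -m crank '[[[-0.002,0,0,0,0,0,1],[-0.004,0,0,0,0,0,1],[-0.006,0,0,0,0,0,1],[-0.007,0,0,0,0,0,1],[-0.007,0,0,0,0,0,1]]]';python3 -m crank '[[[-0.001,0,0,0,0,0,1],[-0.002,0,0,0,0,0,1],[-0.003,0,0,0,0,0,1],[-0.004,0,0,0,0,0,1],[-0.004,0,0,0,0,0,1]]]';python3 -c "
from jig import *
rep()"
```

```text
clock: 15.85
eef_pos: [0.5957, 0.3804, 0.076]
orientation: [0.054, 0.999, -0.0, -0.002]
wrist_force: [-8.7, 0.2, 2.1]
gripper_width: 0.429
finger_force: 40.0
clock: 16.35
eef_pos: [0.5957, 0.3804, 0.0759]
orientation: [0.054, 0.999, -0.0, -0.003]
wrist_force: [-15.8, -0.4, 4.9]
gripper_width: 0.428
finger_force: 40.0
jig tcp [-0.0521  0.0002  0.0759] yaw 83.86 F [-15.8  -0.4   4.9]
```

The push meets the plate face: force rises to 16 N with the tube centre at jig x ≈ −50 mm. I'll lower it onto the spigot while keeping light contact, then release.

```bash
python3 -m crank '[[[0.002,0,0.003,0,0,0,1],[0.003,0,0.006,0,0,0,1],[0.003,0,0.008,0,0,0,1],[0.003,0,0.009,0,0,0,1],[0.003,0,0.009,0,0,0,1]]]';python3 -m crank '[[[0,0,0,0,0,0,0.5],[0,0,0,0,0,0,0.3],[0,0,0,0,0,0,0.1],[0,0,0,0,0,0,0],[0,0,0,0,0,0,0]]]'; python3 -m crank '[[[0,0,0,0,0,0,0],[0,0,-0.05,0,0,0,0],[0,0,-0.2,0,0,0,0],[0,0,-0.35,0,0,0,0],[0,0,-0.4,0,0,0,0]]]'; python3 - <<'E'
from jig import *
rep();d=grab(("wrist","scene","top"))
for n in d:
    im=d[n];v,u=np.mgrid[0:384,0:512];P=depth(im,np.c_[u.ravel(),v.ravel()].astype(float));P=P[im["range_z"].ravel()>0]
    P=P[(P[:,2]>.094)&(P[:,2]<.11)];g=np.c_[(P[:,:2]-J)@ex,(P[:,:2]-J)@ey];k=(abs(g[:,1])<.03)&(g[:,0]>-.13)&(g[:,0]<-.003);g=g[k]
    if len(g)>20: r=cv2.minAreaRect(g.astype(np.float32));print(n,len(g),np.median(P[k][:,2]),np.round(r[0],4),np.round(r[1],4),round(r[2],1),"x",g[:,0].min(),g[:,0].max())
    # far spacer
    P=depth(im,np.c_[u.ravel(),v.ravel()].astype(float));P=P[im["range_z"].ravel()>0];q=P[(abs(P[:,0]-.608)<.08)&(abs(P[:,1]-.221)<.045)&(P[:,2]>.033)&(P[:,2]<.048)]
    if len(q)>20: r=cv2.minAreaRect(q[:,:2].astype(np.float32));print(n,"far",len(q),np.median(q[:,2]),np.round(r[0],4),np.round(r[1],4),round(r[2],1))
go([.608,.2215,.15],86)
E
```

```text
clock: 16.85
eef_pos: [0.5957, 0.3807, 0.0738]
orientation: [0.054, 0.999, -0.0, -0.002]
wrist_force: [-11.4, 0.2, 5.3]
gripper_width: 0.429
finger_force: 40.0
clock: 17.35
eef_pos: [0.598, 0.3799, 0.0734]
orientation: [0.054, 0.999, 0.0, 0.0]
wrist_force: [-0.4, 0.2, -0.3]
gripper_width: 0.794
finger_force: 0.0
clock: 17.85
eef_pos: [0.6003, 0.3814, 0.2018]
orientation: [0.054, 0.999, 0.003, 0.004]
wrist_force: [0.4, -0.1, 0.8]
gripper_width: 0.998
finger_force: 0.0
jig tcp [-0.0477  0.0017  0.2018] yaw 83.83 F [ 0.4 -0.1  0.8]
wrist 5177 0.10237875559104154 [-0.0514  0.0002] [0.0401 0.0969] 89.9 x -0.09994873714471197 -0.003004538302909228
wrist far 3711 0.04052981893051155 [0.6086 0.2222] [0.0409 0.1079] 85.4
scene 476 0.10311945248248999 [-0.0521 -0.0008] [0.0964 0.0417] 2.0 x -0.09959646636353384 -0.0040969007208117355
scene far 596 0.04100493073549977 [0.6079 0.2219] [0.0431 0.1086] 83.4
top 278 0.10126017715732477 [-0.0711  0.0014] [0.057  0.0398] 0.5 x -0.0996950711711349 -0.04273339512648195
top far 795 0.039246669078006224 [0.609  0.2216] [0.0398 0.1074] 85.1
row [-0.0874, -0.5242, 0.1515, 0.0003, 0.0005, -0.006] rows needed 3.3
```

The first spacer is home on the spigot: its free end is at jig x = −99.8 mm and its top at 102 mm, as a resting tube would be. Now the second spacer, whose depth length of about 107 mm already looks long.

```bash
python3 -m crank '[[[-0.01,-0.15,0,0,0,0,0],[-0.03,-0.3,0,0,0,0,0],[-0.06,-0.43,0.05,0,0,-0.0018,0],[-0.085,-0.522,0.15,0,0,-0.0036,0],[-0.085,-0.522,0.15,0,0,-0.0036,0]]]'; python3 -m crank '[[[0,0,0,0,0,0,0],[0,0,0,0,0,0,0],[0,0,0,0,0,0,0],[0,0,0,0,0,0,0],[0,0,0,0,0,0,0]]]'; python3 -c "
from h import *
go([.6086,.222,.0115],85.1)"
```

```text
clock: 18.5
eef_pos: [0.6026, 0.2165, 0.1406]
orientation: [0.044, 0.999, -0.002, -0.005]
wrist_force: [-1.1, -0.4, -0.9]
gripper_width: 0.998
finger_force: 0.0
clock: 19.0
eef_pos: [0.6065, 0.2225, 0.1489]
orientation: [0.042, 0.999, 0.0, 0.001]
wrist_force: [-0.2, 0.7, 0.4]
gripper_width: 0.997
finger_force: 0.0
row [-0.0068, -0.0012, 0.4581, 0.0001, 0.0002, 0.0002] rows needed 2.7
```

```bash
python3 -m crank '[[[-0.007,-0.001,0.15,0,0,0,0],[-0.007,-0.001,0.28,0,0,0,0],[-0.007,-0.001,0.4,0,0,0,0],[-0.007,-0.001,0.458,0,0,0,0],[-0.007,-0.001,0.458,0,0,0,0]]]'; python3 -m crank '[[[0,0,0,0,0,0,1],[0,0,0,0,0,0,1],[0,0,0,0,0,0,1],[0,0,0,0,0,0,1],[0,0,0,0,0,0,1]]]' 25;  python3 -m crank '[[[0,0,0,0,0,0,1],[0,0,0,0,0,0,1],[0,0,0,0,0,0,1],[0,0,0,0,0,0,1],[0,0,0,0,0,0,1]]]'; python3 -m crank '[[[0,0,-0.05,0,0,0,1],[0,0,-0.2,0,0,0,1],[0,0,-0.35,0,0,0,1],[0,0,-0.45,0,0,0,1],[0,0,-0.45,0,0,0,1]]]'; python3 -c "
from h import *
go([.46,.18,.15],85);go([.46,.05,.15],-4.2)"
```

```text
clock: 19.5
eef_pos: [0.6058, 0.2207, 0.0078]
orientation: [0.042, 0.999, -0.001, -0.003]
wrist_force: [-1.0, 0.2, 0.6]
gripper_width: 1.002
finger_force: 0.0
clock: 20.0
eef_pos: [0.6089, 0.2213, 0.0119]
orientation: [0.043, 0.999, 0.0, 0.001]
wrist_force: [0.0, -1.2, 0.3]
gripper_width: 0.618
finger_force: 0.0
clock: 20.5
eef_pos: [0.6083, 0.2211, 0.0109]
orientation: [0.043, 0.999, -0.0, -0.0]
wrist_force: [-1.0, -0.1, 1.2]
gripper_width: 0.429
finger_force: 25.0
clock: 21.0
eef_pos: [0.6119, 0.2221, 0.1535]
orientation: [0.043, 0.999, 0.002, 0.005]
wrist_force: [0.8, 0.2, -2.0]
gripper_width: 0.43
finger_force: 25.0
row [0.4926, -0.183, 0.0059, 0.0006, 0.0016, 0.0004] rows needed 3.2
row [0.4558, -0.6147, 0.0047, 0.0017, 0.0008, 0.2481] rows needed 10.4
```

```bash
python3 -m crank '[[[0.13,-0.05,0,0,0,0.02,1],[0.26,-0.1,0,0,0,0.04,1],[0.39,-0.15,0,0,0,0.06,1],[0.456,-0.3,0,0,0,0.08,1],[0.456,-0.42,0,0,0,0.1,1]]]';  python3 -m crank '[[[0,0,0,0,0,0.02,1],[0,0,0,0,0,0.04,1],[0,0,0,0,0,0.06,1],[0,0,0,0,0,0.08,1],[0,0,0,0,0,0.1,1]]]'; python3 -m crank '[[[0,0,0,0,0,0.02,1],[0,0,0,0,0,0.04,1],[0,0,0,0,0,0.048,1],[0,0,0,0,0,0.048,1],[0,0,0,0,0,0.048,1]]]'; python3 -c "
from h import *
print(yawy());go([.472,.0475,.12],-4.15)"
```

```text
clock: 21.5
eef_pos: [0.4571, 0.1065, 0.1435]
orientation: [0.35, 0.937, -0.001, -0.002]
wrist_force: [1.3, -0.5, -3.2]
gripper_width: 0.428
finger_force: 25.0
clock: 22.0
eef_pos: [0.4601, 0.107, 0.1443]
orientation: [0.624, 0.782, -0.001, -0.001]
wrist_force: [-0.1, -0.4, -3.2]
gripper_width: 0.428
finger_force: 25.0
clock: 22.5
eef_pos: [0.4605, 0.1071, 0.1449]
orientation: [0.732, 0.682, -0.001, -0.001]
wrist_force: [0.2, 0.1, -4.0]
gripper_width: 0.427
finger_force: 25.0
-4.056072164252624
row [-0.1954, 0.0524, 0.0829, -0.0003, 0.0001, 0.0003] rows needed 1.3
```

```bash
python3 -m crank '[[[-0.1,0.03,0.02,0,0,0,1],[-0.195,0.05,0.08,0,0,0,1],[-0.195,0.05,0.08,0,0,0,1],[-0.195,0.05,0.08,0,0,0,1],[-0.195,0.05,0.08,0,0,0,1]]]'; python3 -c "
from tube import *
d=grab(('wrist',));tube(d['wrist'],.144,.153)
p=G+ex*-.062;go([p[0],p[1],.0240+.003],-4.15);print(yawy())"
```

```text
clock: 23.0
eef_pos: [0.4721, 0.0482, 0.1221]
orientation: [0.732, 0.681, 0.0, -0.0]
wrist_force: [-0.2, -0.2, -4.0]
gripper_width: 0.427
finger_force: 25.0
tcp gauge [-0.1002  0.0018] 0.1223561772736407
tube rect [-0.1001  0.002 ] [0.04   0.1081] 0.05 y [-0.052   0.0561] z 0.1516434904530351
L block [-0.0003  0.0618] [0.0222 0.0589] 89.43
row [-0.0064, 0.1273, 0.3179, 0.0001, -0.0001, 0.0001] rows needed 2.1
-4.098667702535367
```

```bash
python3 -m crank '[[[-0.006,0.06,0.05,0,0,0,1],[-0.006,0.127,0.12,0,0,0,1],[-0.006,0.127,0.25,0,0,0,1],[-0.006,0.127,0.31,0,0,0,1],[-0.006,0.127,0.321,0,0,0,1]]]'; python3 -m crank '[[[0,0,0.002,0,0,0,1],[0,0,0.004,0,0,0,1],[0,0,0.006,0,0,0,1],[0,0,0.008,0,0,0,1],[0,0,0.008,0,0,0,1]]]'; python3 -c "
from tube import *
d=grab(('wrist',));tube(d['wrist'],.045,.06);print(env.sense()['wrist_force'])"
```

```text
clock: 23.55
eef_pos: [0.508, 0.044, 0.0233]
orientation: [0.732, 0.682, -0.001, -0.001]
wrist_force: [0.6, 0.5, -3.1]
gripper_width: 0.43
finger_force: 25.0
clock: 24.05
eef_pos: [0.5103, 0.0432, 0.0239]
orientation: [0.732, 0.681, 0.0, 0.0]
wrist_force: [-0.2, -0.1, -3.6]
gripper_width: 0.427
finger_force: 25.0
tcp gauge [-0.062  -0.0006] 0.02365848670886109
tube rect [-0.0616 -0.    ] [0.04   0.1078] 0.02 y [-0.0539  0.0539] z 0.05338292146705914
L block [-0.0001  0.062 ] [0.06  0.022] 0.17
[-0.29558903  0.20081269 -3.03920368]
```

Centred to within 0.3 mm. I'll lower it to light contact, then slide it in gently.

```bash
python3 -m crank '[[[0,0,0.001,0,0,0,1],[0,0,0.002,0,0,0,1],[0,0,0.003,0,0,0,1],[0,0,0.003,0,0,0,1],[0,0,0.003,0,0,0,1]]]'; python3 -m crank '[[[0,0.006,0,0,0,0,1],[0,0.012,0,0,0,0,1],[0,0.018,0,0,0,0,1],[0,0.023,0,0,0,0,1],[0,0.023,0,0,0,0,1]]]';  python3 -c "
from tube import *
s=env.sense();p=s['eef_pos'][:2]-G;print(p@ex,p@ey,s['wrist_force'])"
```

```text
clock: 24.6
eef_pos: [0.51, 0.0432, 0.0229]
orientation: [0.732, 0.681, -0.0, 0.0]
wrist_force: [-4.7, -0.8, 5.0]
gripper_width: 0.429
finger_force: 25.0
clock: 25.1
eef_pos: [0.5167, 0.0428, 0.0229]
orientation: [0.732, 0.681, -0.0, -0.0]
wrist_force: [-5.7, 0.4, 7.1]
gripper_width: 0.431
finger_force: 25.0
-0.055495547574910785 -0.0004978472941064467 [-5.74047812  0.43722977  7.0731714 ]
```

```bash
python3 -m crank '[[[0,0.005,0,0,0,0,1],[0,0.01,0,0,0,0,1],[0,0.015,0,0,0,0,1],[0,0.02,0,0,0,0,1],[0,0.025,0,0,0,0,1]]]'; python3 -m crank '[[[0,0.003,0,0,0,0,1],[0,0.006,0,0,0,0,1],[0,0.009,0,0,0,0,1],[0,0.012,0,0,0,0,1],[0,0.012,0,0,0,0,1]]]';  python3 -c "
from tube import *
s=env.sense();p=s['eef_pos'][:2]-G;print(p@ex,p@ey,s['wrist_force'],s['ft_torque'])"
```

```text
clock: 25.6
eef_pos: [0.5238, 0.0423, 0.0228]
orientation: [0.732, 0.681, -0.0, -0.0]
wrist_force: [-7.6, 1.5, 7.9]
gripper_width: 0.432
finger_force: 25.0
clock: 26.1
eef_pos: [0.5261, 0.0421, 0.0229]
orientation: [0.732, 0.681, -0.001, -0.001]
wrist_force: [-14.9, -0.3, 15.4]
gripper_width: 0.428
finger_force: 25.0
-0.0460605359921836 -0.0005080043047923544 [-14.94618165  -0.27237569  15.40481629] [0.01020356 2.56710354 0.17384628]
```

```bash
python3 -m crank '[[[0,0.001,0,0,0,0,1],[0,0.002,0,0,0,0,1],[0,0.003,0,0,0,0,1],[0,0.003,0,0,0,0,1],[0,0.003,0,0,0,0,1]]]';  python3 -c "
from tube import *
d=grab(('wrist',));t=tube(d['wrist'],.049,.06);print(env.sense()['wrist_force'],yawy())
cv2.imwrite('pics/w5.png',cv2.resize(d['wrist']['color'],(800,600)))"
```

```text
clock: 26.6
eef_pos: [0.5262, 0.0421, 0.0229]
orientation: [0.732, 0.681, -0.002, -0.002]
wrist_force: [-19.6, 0.4, 20.6]
gripper_width: 0.433
finger_force: 25.0
tcp gauge [-0.046  -0.0005] 0.022893555641711135
tube rect [-0.0456  0.0001] [0.0399 0.1079] 0.18 y [-0.0539  0.0541] z 0.052500072073799836
L block [-0.0019  0.0619] [0.0627 0.0224] 0.31
[-19.27112472  -0.32909942  20.3696154 ] -4.126047544730673
```

View pics/w5.png

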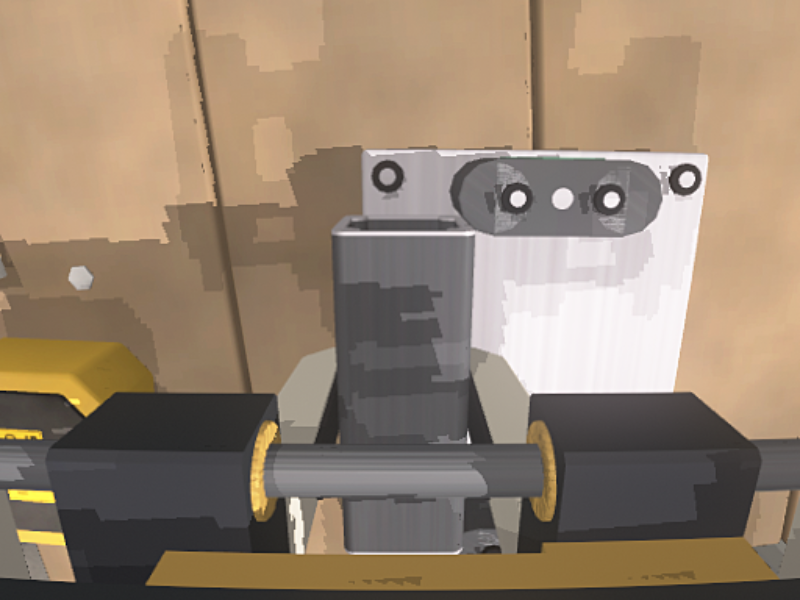

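The spacer (333–475, 217–552) is stopped against the block nose. Its centre is 46 mm short of the middle, the force is symmetric at about 20 N, and it is about 107 mm long. That makes it bad, so it goes to the tray. I'll back off, lift and turn.

```bash
python3 -m crank '[[[0,-0.015,0,0,0,0,1],[0,-0.04,-0.01,0,0,0,1],[0,-0.06,-0.1,0,0,0,1],[0,-0.08,-0.25,0,0,0,1],[0,-0.15,-0.4,0,0,0,1]]]';  python3 -m crank '[[[0,-0.1,0,0,0,-0.02,1],[0,-0.15,0,0,0,-0.04,1],[0,-0.15,0,0,0,-0.06,1],[0,-0.15,0,0,0,-0.08,1],[0,-0.15,0,0,0,-0.1,1]]]';  python3 -m crank '[[[0,0,0,0,0,-0.02,1],[0,0,0,0,0,-0.04,1],[0,0,0,0,0,-0.06,1],[0,0,0,0,0,-0.08,1],[0,0,0,0,0,-0.1,1]]]'; python3 -m crank '[[[0,0,0,0,0,-0.02,1],[0,0,0,0,0,-0.0437,1],[0,0,0,0,0,-0.0437,1],[0,0,0,0,0,-0.0437,1],[0,0,0,0,0,-0.0437,1]]]'; python3 -c "
from h import *
print(yawy());go([.4357,.4015,.13],83.6)"
```

```text
clock: 27.15
eef_pos: [0.4831, 0.045, 0.1427]
orientation: [0.732, 0.681, -0.0, -0.0]
wrist_force: [0.3, -0.2, -3.0]
gripper_width: 0.426
finger_force: 25.0
clock: 27.65
eef_pos: [0.4383, 0.0484, 0.142]
orientation: [0.484, 0.875, 0.0, -0.0]
wrist_force: [0.2, -0.0, -3.5]
gripper_width: 0.425
finger_force: 25.0
clock: 28.15
eef_pos: [0.4384, 0.0484, 0.1418]
orientation: [0.19, 0.982, -0.0, -0.0]
wrist_force: [-0.7, 0.4, -2.6]
gripper_width: 0.431
finger_force: 25.0
clock: 28.65
eef_pos: [0.4388, 0.0484, 0.1421]
orientation: [0.058, 0.998, 0.0, -0.0]
wrist_force: [0.3, 0.4, -2.8]
gripper_width: 0.428
finger_force: 25.0
83.37213860644547
row [0.146, 1.168, 0.0405, -0.0, -0.0, -0.0006] rows needed 7.1
```

```bash
python3 -m crank '[[[0,0.15,0,0,0,0,1],[0,0.3,0,0,0,0,1],[0.05,0.45,0,0,0,0,1],[0.1,0.6,0,0,0,0,1],[0.13,0.75,0,0,0,0,1]]]';  python3 -m crank '[[[0.01,0.14,0,0,0,0,1],[0.016,0.28,0.02,0,0,0,1],[0.016,0.418,0.04,0,0,0,1],[0.016,0.418,0.04,0,0,0,1],[0.016,0.418,0.04,0,0,0,1]]]'; python3 -m crank '[[[0,0,0,0,0,0,1],[0,0,0,0,0,0,1],[0,0,0,0,0,0,1],[0,0,0,0,0,0,1],[0,0,0,0,0,0,1]]]'; python3 - <<'E'
from h import *
print(yawy(),env.sense()["eef_pos"]);d=grab(("wrist",));im=d["wrist"]
v,u=np.mgrid[0:384,0:512];P=depth(im,np.c_[u.ravel(),v.ravel()].astype(float));P=P[im["range_z"].ravel()>0]
for nm,z in(("rim",(.022,.034)),("tube",(.15,.17))):
    q=P[(P[:,2]>z[0])&(P[:,2]<z[1])&(abs(P[:,0]-.436)<.11)&(abs(P[:,1]-.4)<.08)];r=cv2.minAreaRect(q[:,:2].astype(np.float32));print(nm,len(q),np.median(q[:,2]),np.round(r[0],4),np.round(r[1],4),round(r[2],1))
go([.4357,.4015,.014],83.6)
E
```

```text
clock: 29.15
eef_pos: [0.4244, 0.2781, 0.1423]
orientation: [0.057, 0.998, 0.0, -0.0]
wrist_force: [1.4, 0.1, -3.8]
gripper_width: 0.428
finger_force: 25.0
clock: 29.65
eef_pos: [0.434, 0.4018, 0.1291]
orientation: [0.056, 0.998, -0.001, -0.001]
wrist_force: [0.2, -0.7, -2.9]
gripper_width: 0.426
finger_force: 25.0
clock: 30.15
eef_pos: [0.4349, 0.4012, 0.1307]
orientation: [0.056, 0.998, 0.0, 0.0]
wrist_force: [0.6, -0.7, -3.8]
gripper_width: 0.432
finger_force: 25.0
83.53408925046728 [0.43489082 0.40116435 0.13066341]
rim 2792 0.029200004282431413 [0.413  0.4045] [0.117  0.1183] 83.1
tube 16187 0.16019816721026348 [0.4349 0.4015] [0.071  0.1079] 83.3
row [-0.0027, 0.0011, 0.3886, 0.0001, 0.0, -0.0002] rows needed 2.3
```

```bash
python3 -m crank '[[[0,0.002,0.12,0,0,0,1],[0,0.002,0.23,0,0,0,1],[0,0.002,0.32,0,0,0,1],[0,0.002,0.365,0,0,0,1],[0,0.002,0.375,0,0,0,1]]]';  python3 -m crank '[[[0,0,0.003,0,0,0,1],[0,0,0.006,0,0,0,1],[0,0,0.009,0,0,0,1],[0,0,0.012,0,0,0,1],[0,0,0.014,0,0,0,1]]]'
```

```text
clock: 30.7
eef_pos: [0.4335, 0.4011, 0.0158]
orientation: [0.056, 0.998, -0.001, -0.001]
wrist_force: [0.3, 0.3, -4.1]
gripper_width: 0.426
finger_force: 25.0
clock: 31.2
eef_pos: [0.4351, 0.4023, 0.0142]
orientation: [0.056, 0.998, 0.0, 0.0]
wrist_force: [0.7, -0.0, -2.8]
gripper_width: 0.426
finger_force: 25.0
```

```bash
python3 -m crank '[[[0,0,0.001,0,0,0,1],[0,0,0.002,0,0,0,1],[0,0,0.003,0,0,0,1],[0,0,0.004,0,0,0,1],[0,0,0.004,0,0,0,1]]]'
```

```text
clock: 31.7
eef_pos: [0.435, 0.4023, 0.0139]
orientation: [0.056, 0.998, 0.0, 0.0]
wrist_force: [-4.4, -3.9, 10.6]
gripper_width: 0.424
finger_force: 25.0
```

On the floor of the tray. I'll release with a partial opening, since the fully open fingers are wider than the tray, then rise.

```bash
python3 -m crank '[[[0,0,-0.001,0,0,0,0.4],[0,0,-0.001,0,0,0,0.38],[0,0,-0.001,0,0,0,0.38],[0,0,-0.001,0,0,0,0.38],[0,0,-0.001,0,0,0,0.38]]]'; python3 -m crank '[[[0,0,-0.02,0,0,0,0.38],[0,0,-0.12,0,0,0,0.38],[0,0,-0.28,0,0,0,0.38],[0,0,-0.43,0,0,0,0.38],[0,0,-0.5,0,0,0,0.38]]]'; python3 -m crank '[[[0.1,-0.15,0,0,0,0,0.38],[0.2,-0.3,0,0,0,0,0.38],[0.2,-0.45,0,0,0,0,0.38],[0.2,-0.6,0,0,0,0,0.38],[0.2,-0.6,0,0,0,0,0.38]]]'; python3 - <<'E'
from jig import *
d=grab(("scene","top"));D0=pickle.load(open("d0.pkl","rb"))
cv2.imwrite("pics/end.png",cv2.resize(np.hstack([d["scene"]["color"][100:350,150:400],d["top"]["color"][100:350,100:350]]),(800,400),interpolation=cv2.INTER_CUBIC))
im=d["top"];v,u=np.mgrid[0:384,0:512];A=depth(im,np.c_[u.ravel(),v.ravel()].astype(float))[im["range_z"].ravel()>0]
for nm,x,y,z in(("jig",(.52,.637),(.34,.43),(.094,.107)),("bad",(.37,.50),(.365,.445),(.036,.05))):
    q=A[(A[:,0]>x[0])&(A[:,0]<x[1])&(A[:,1]>y[0])&(A[:,1]<y[1])&(A[:,2]>z[0])&(A[:,2]<z[1])]
    r=cv2.minAreaRect(q[:,:2].astype(np.float32));print(nm,len(q),np.median(q[:,2]),np.round(r[0],4),np.round(r[1],4),round(r[2],1),((q[:,:2]-J)@ex).min())
print(env.sense()["wrist_force"])
E
```

```text
clock: 32.2
eef_pos: [0.4347, 0.402, 0.0125]
orientation: [0.056, 0.998, -0.0, -0.0]
wrist_force: [-0.6, -0.1, -0.0]
gripper_width: 0.623
finger_force: 0.0
clock: 32.7
eef_pos: [0.4366, 0.4035, 0.1687]
orientation: [0.056, 0.998, 0.002, 0.003]
wrist_force: [0.8, 0.1, 0.7]
gripper_width: 0.62
finger_force: 0.0
clock: 33.2
eef_pos: [0.3541, 0.226, 0.1626]
orientation: [0.058, 0.998, -0.001, 0.0]
wrist_force: [0.3, 0.7, 0.3]
gripper_width: 0.621
finger_force: 0.0
jig 778 0.10131618577374335 [0.5935 0.3814] [0.0408 0.0902] 83.8 -0.09953742124682877
bad 869 0.04221398569542567 [0.4356 0.4028] [0.0408 0.1072] 83.4 -0.2674156850044784
[-0.59701286 -0.25016668 -0.1914113 ]
```

View pics/end.png

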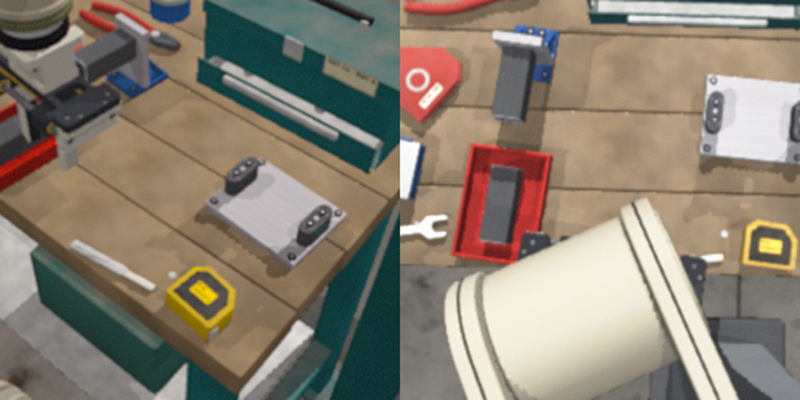

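The picture shows the good spacer against the jig plate (515,85), the long one flat in the tray (500,205), and the tape measure and soapstone where they were. The robot is touching nothing, so I'll hand in.

```bash
python3 -c "
from bench import env
print(env.finish_job())"
```

```text
the job is handed in; nothing more can be done
None
```

The job is handed in: the good spacer is fully home on the jig spigot and the long one (about 107 mm) lies flat in the red rework tray, each put away in the order asked; no verdict came back at hand-in.

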